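# Lock the board carrier into the test fixture with its linch pin

## Robot

A 6-joint arm with a two-finger parallel gripper is mounted at the origin on the work surface. World frame = base frame: x ahead of the robot, y to its left, z up, the work surface at z = 0. Lengths are in m, angles in rad, forces in N, time in s.
With the tool pointing down it reaches from about 0.25 to 0.775 m from the base axis. Payload 8.9 kg.
Tool frame: the origin (TCP) lies midway between the tips of the shut fingers; the grasp point (between the pads) lies 19 mm behind it (ctrl.grasp_offset is the distance from the TCP to the grasp point, in m); z points along the fingers, y is the line along which they close (so a half turn about z gives the same grasp; the last joint's range is limited). The gripper opens to 85 mm and grips with 20 to 120 N. Pads are 22 mm wide; open, the fingers measure 114 mm over their backs; the gripper's body (76 mm by 85 mm) begins 54 mm behind the grasp point. The pads swing forward as they close: fully open they stand 13 mm farther back than shut.
Start: joints at [1.135, 0.291, -0.153, 1.127, 0, 1.431], TCP at [0.154, 0.502, 0.231] pointing down, gripper open.
Joint ranges: [-2.52, 2.52], [-0.91, 1.74], [-1.3, 1.37], [-1.96, 2.02], [-1.52, 1.47], [-3.14, 3.14]. Speed limits (rad/s): [2.22, 2.22, 2.79, 3.14, 3.14, 3.14].

## Interface

Orientations are given as a unit quaternion [w, x, y, z].
In Python, from bench import ctrl gives the robot as it stands.
- The arm moves only by the shell command python3 nudge.py [FORCE], which reads ROWS from standard input. ROWS is a JSON object with one list for each field, all of the same length, 1 to 8, a row being the entries at one place: finger_gap (the finger opening in m), dx, dy, dz (the shift in fractions of the full range, 1 being 400 mm), ax, ay, az (a rotation vector in fractions of the full range, 1 being 2 pi rad); each row is the pose to reach, as a shift and turn from the pose commanded when the command began, along the tool's axes at that moment; what a row does not reach only later rows make up. A row lasts 1/10 s, in which the tool goes at most 0.05 m and 0.15 rad, less where a joint would pass 70% of its speed; a pose out of reach is approached as far as the arm can. The fingers move at their own pace and stop on an object; FORCE is the grip in N (left out, the last holds). Time passes only in rows, so rows that do not move let the fingers close. It prints the time, the measured TCP pose, the force, the opening and the grip force at its end. No shift or turn number may pass 1 either way. Input that does not fit is refused with a message, and nothing moves.
- ctrl.state(): the state, without advancing time (a new reading comes with each control period).
- ctrl.snapshot(name): name is "side" or "top"; returns the picture (400x640x3 uint8, blue, green, red); there is no depth.
- ctrl.camera_model(name): a dict with "fx", "fy", "cx", "cy" (pixels), "world_to_cam" (4x4, takes a point from world to camera coordinates). Camera axes: x right, y up, looking along -z (the intrinsics and any distortion apply to the point x, -y, -z); pixel columns grow to the right and rows downward; lengths in m; the calibration is good to about 2 mm. A picture is of the moment at which its call begins. camera_model takes no time and is no camera call.
- ctrl.hand_in(): hands the job in; it is judged then, once.
The state is a dict: "time_s": time; "joints": joint angles; "joint_vel": joint speeds; "effort": joint torques, N m; "position": TCP position; "tool_rot": TCP orientation; "contact_force": force on the tool from outside, world axes, zero at the start; "moment": the same for the moment, N m; "gripper_width": finger opening in m; "grasp_force": force on a finger pad.
Only numpy, scipy, OpenCV 4.12 (cv2) and the standard library are available. Lean on these libraries where they do the work, as an engineer would, in place of code of your own. Each camera call takes 0.05 s, during which the arm holds its last target. There are 200 camera calls.

## Task

Slide the board carrier fully home against the stop of the test fixture so that its steel tongue enters the blue fork, then push the red-topped linch pin all the way down through fork and tongue, and finally flip the yellow sprung ring over the end of the fork until it snaps in under the tip of the pin. Leave everything else on the bench where it is.

Things in the scene. Friction and masses are not known exactly. Their poses are not given: they have to be found in the camera images.
- fixture: Test fixture fixed to the bench: dark grey box 190 (x) x 130 (y) x 44 mm high. Origin: centre of its underside, on the bench; +x = the carrier's travel, towards the blue fork; z up. Deck at z = 44. On it two aluminium rails, 14 mm high, inner faces at y = +/-43, x from -90 to 80.
- clevis (a point): Blue fork: two jaws one above the other, 22 mm wide, z 48-54 and 64-70 mm, jutting from the stop over the bare bench to fixture x = 129. This point: on the pin's vertical axis midway between the jaws (fixture x 117, y 0, z 59 mm).
- carrier: Loose board carrier, 0.3 to 0.65 kg, on the fixture's deck between the rails, 1 mm play each side: grey block 100 (x) x 84 (y) x 18 mm with a green board (parts up to z = 24). Origin: centre of underside; axes parallel to the fixture's. It starts 20 to 45 mm short of home; home, its front (x = 50) touches the stop and its origin is at fixture x = 27, z = 44 mm.
- carrier_hole (a point): Centre of the 13.5 mm hole in the carrier's steel tongue (carrier x 90, y 0, z 15 mm; tongue 24 mm wide, 6 mm thick, ending at x = 102). Home, the hole lies on the pin's axis.
- pin (a joint): Travel of the captive linch pin, straight down: about 0 = raised, 0.026 m = fully down, its head resting on the fork. About 5 N move it; it stays where it is left. 9 mm steel shank, pointed; pushed down too early it bars the tongue's way. Fully down, its tip stands out 6 mm below the fork, at z = 42 mm.
- pin_top (a point): Centre of the flat red top (20 mm diameter) of the pin's 23 mm dark head: 115 to 118 mm above the bench at the start, 92 mm with the pin fully down. The ring's hinge is 13 mm below this point.
- ring (a joint): Angle of the yellow sprung ring about its hinge across the pin head (along fixture y). 0 = open, leaning back 0.70 rad from upright towards fixture -x. It grows as the ring goes up, over to +x, down past the fork's end and in; 3.84 = closed, hanging straight down round the fork, under the pin tip. Springs back open below about 2.1 (ring near level), snaps closed by itself beyond; peak about 5 N.
- ring_bar (a point): Middle of the ring's far side, across from the hinge and 44 mm from it, on the centre line of the 5 mm thick round bar. Ring mean diameter 44 mm, inside 39 mm. It goes up and down with the pin.
- board_a: Bystander: a loose circuit board on its dark plastic base, 42 x 50 x 10 mm, lying loose on the bench; leave it alone. Origin: on the bench under it.
- board_b: Bystander: a loose circuit board on its dark plastic base, 42 x 50 x 10 mm, lying loose on the bench; leave it alone. Origin: on the bench under it.
- adapter: Bystander: black interface box, 100 x 60 x 28 mm, lying loose on the bench; leave it alone. Origin: on the bench under it.
- scanner: Bystander: black hand-held code scanner, about 185 x 66 x 34 mm, lying loose on the bench; leave it alone. Origin: on the bench under it.
- housing_a: Bystander: small grey plastic housing with a round collar, 56 x 46 x 20 mm, lying loose on the bench; leave it alone. Origin: on the bench under it.
- housing_b: Bystander: small grey plastic housing with a round collar, 56 x 46 x 20 mm, lying loose on the bench; leave it alone. Origin: on the bench under it.
- driver: Bystander: screwdriver, lying, handle towards its -x, lying loose on the bench; leave it alone. Origin: under its length, on the bench.
- stop (a point): On the +x end of the fixture's deck stands the blue stop, x 77 to 95, 58 mm wide, top at z = 70, with a gap for the tongue. This point: middle of its face that the carrier meets (fixture x 77, y 0, z 53 mm).
- push_plate (a point): Middle of the top edge of the carrier's black upright rear plate: 10 mm thick (carrier x -50 to -40, flush with the rear end), 60 mm wide, its top 48 mm above the carrier's underside, 92 mm above the bench. Push or pinch it.

How it is judged:
By the outcome, as a careful person would: the job done as asked, in the order asked, and still so for the second after the job is handed in, with the robot touching nothing.
It also fails if it takes over 58 s, if anything falls off the work surface, if the arm or the gripper's body presses on something with over 40 N, if the wrist force passes 120 N, or if a joint passes its speed limit or range.

## Working session

There is one attempt and no reset: what is moved stays moved. The work goes in short steps, Python scripts to look and compute and a shell command to move; the robot and the scene stay as the last step left them, time stands still between calls to the robot, and variables do not carry over. Pictures are saved under pics/ and viewed, at most 10 in all, crops included, and the job is handed in when it is done.

```bash
ls; mkdir -p pics; python3 - <<'E'
from bench import ctrl
import cv2
for n in("side","top"):
    cv2.imwrite(f"pics/{n}0.png",ctrl.snapshot(n)); m=ctrl.camera_model(n); print(n,m)
s=ctrl.state(); print(s)
E
```

```text
bench.py
nudge.py
pics
side {'fx': 395.5071451299493, 'fy': 395.5071451299493, 'cx': 323.0398082448999, 'cy': 205.6552617648891, 'world_to_cam': array([[ 0.99168898, -0.1286161 ,  0.0032957 , -0.5437503 ],
       [ 0.06162131,  0.4973034 ,  0.86538555, -0.13788823],
       [-0.11294148, -0.85799023,  0.50109579, -0.92466224],
       [ 0.        ,  0.        ,  0.        ,  1.        ]])}
top {'fx': 471.70690147235456, 'fy': 471.70690147235456, 'cx': 316.52500683248985, 'cy': 201.74445940208665, 'world_to_cam': array([[ 0.00923492, -0.99995401,  0.00258694,  0.01058299],
       [ 0.99459784,  0.00945288,  0.10337204, -0.541769  ],
       [-0.10339174,  0.00161833,  0.9946394 , -1.23563696],
       [ 0.        ,  0.        ,  0.        ,  1.        ]])}
{'time_s': 0.1, 'joints': array([ 1.13473654e+00,  2.91217855e-01, -1.54041845e-01,  1.12671254e+00,
       -2.26768555e-06,  1.43154032e+00]), 'joint_vel': array([-0.00137254, -0.00234996,  0.001475  ,  0.00046785, -0.00062353,
       -0.00062118]), 'effort': array([ 1.11280351e-03, -5.37978065e+01,  3.31918931e+01,  9.23350191e-03,
       -2.36505794e-04, -1.26910825e-05]), 'position': array([0.15335116, 0.50169197, 0.23079626]), 'tool_rot': array([-1.65720658e-04,  1.47857751e-01,  9.89008463e-01, -5.64121159e-04]), 'contact_force': array([ 1.36899118, -0.6152588 ,  0.24538605]), 'moment': array([-0.00673506,  0.03872733,  0.04903785]), 'grasp_force': 0.0, 'gripper_width': 0.08573226271047904}
```

View pics/side0.png

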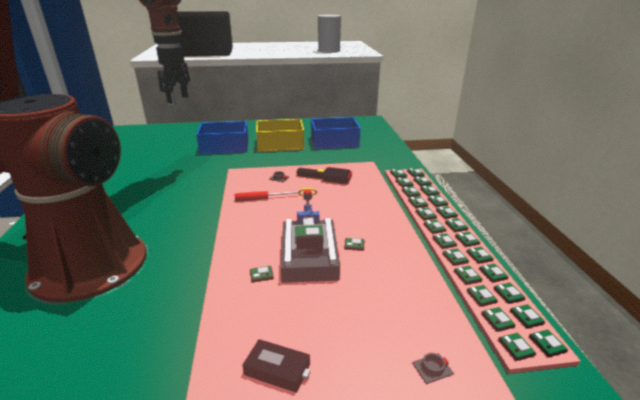

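View pics/top0.png

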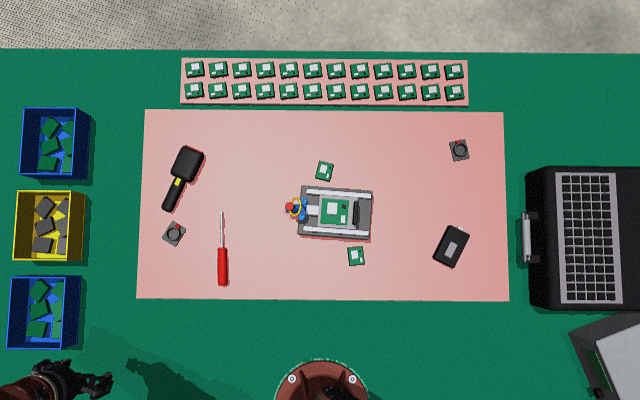

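Side: the fixture is at about (310,245), with the fork and ring at (308,195). Top: the fixture is at about (335,212), with the red pin top at (290,207); fixture +x points to image left (world +y). Next I'll enlarge both.

```bash
python3 - <<'E'
import cv2,numpy as np
a=cv2.imread("pics/side0.png")[170:290,265:355];b=cv2.imread("pics/top0.png")[170:260,270:385]
a=cv2.resize(a,None,fx=4.5,fy=4.5,interpolation=cv2.INTER_CUBIC)
b=cv2.resize(b,None,fx=3.4,fy=3.4,interpolation=cv2.INTER_CUBIC)
c=np.zeros((540,800,3),np.uint8);c[:540,:405]=a[:540,:405];c[:306,408:408+391]=b[:,:391]
cv2.imwrite("pics/z0.png",c)
E
```

```text
(no output)
```

View pics/z0.png

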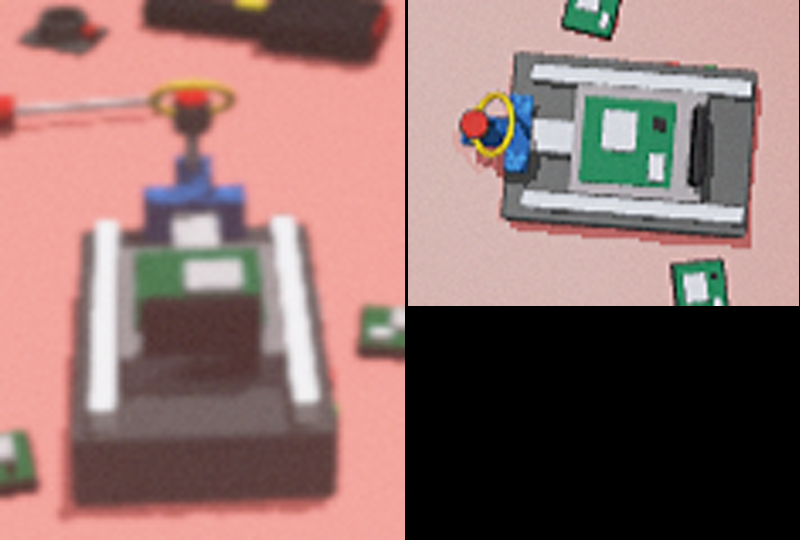

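The crop shows the pin top's red disc at the fork end, the ring leaning back toward the carrier, both white rails, and the black push plate near zoomed pixel (700,145). Next I'll measure them.

```bash
cat > h.py <<'E'
import cv2,numpy as np
from bench import ctrl
def ray(n,uv):
    m=ctrl.camera_model(n);T=m["world_to_cam"];R=T[:3,:3];o=-R.T@T[:3,3]
    d=R.T@np.array([(uv[0]-m["cx"])/m["fx"],-(uv[1]-m["cy"])/m["fy"],-1.]);return o,d
def plane(n,uv,z):
    o,d=ray(n,uv);return o+d*(z-o[2])/d[2]
def proj(n,p):
    m=ctrl.camera_model(n);c=m["world_to_cam"]@np.r_[p,1];return np.array([m["cx"]+m["fx"]*c[0]/-c[2],m["cy"]+m["fy"]*c[1]/c[2]])
def tri(a,b):
    (o,d),(p,e)=ray("top",a),ray("side",b);s=np.linalg.lstsq(np.c_[d,-e],p-o,rcond=None)[0]
    x,y=o+d*s[0],p+e*s[1];return (x+y)/2,np.linalg.norm(x-y)
def hsv(i): return cv2.cvtColor(i,cv2.COLOR_BGR2HSV)
def blobs(mask,box,amin=6):
    x0,y0,x1,y1=box;m=np.zeros_like(mask);m[y0:y1,x0:x1]=mask[y0:y1,x0:x1]
    n,l,s,c=cv2.connectedComponentsWithStats(m)
    return [(s[i,4],c[i],l==i) for i in range(1,n) if s[i,4]>=amin]
def red(h): return cv2.inRange(h,(0,190,120),(8,255,255))|cv2.inRange(h,(172,190,120),(180,255,255))
E
python3 - <<'E'
from h import *
S=cv2.imread("pics/side0.png");T=cv2.imread("pics/top0.png");hs,ht=hsv(S),hsv(T)
np.set_printoptions(precision=4,suppress=True)
def show(nm,m,box,a=6):
    r=blobs(m,box,a)
    for q in r:
        ys,xs=np.nonzero(q[2]);print(nm,q[0],q[1],"rect",cv2.minAreaRect(np.c_[xs,ys].astype(np.float32)))
    return r
rt=show("redT",red(ht),(280,195,310,220)); rs=show("redS",red(hs),(295,180,320,215))
if len(rt)==1==len(rs): print("pin_top",tri(rt[0][1],rs[0][1]))
W=cv2.inRange(ht,(0,0,185),(180,45,255))
wr=show("whiteT",W,(295,180,380,245),60)
Ws=cv2.inRange(hs,(0,0,185),(180,45,255)); show("whiteS",Ws,(275,210,345,270),60)
show("yelT",cv2.inRange(ht,(20,120,120),(35,255,255)),(280,190,310,225))
show("yelS",cv2.inRange(hs,(15,120,100),(35,255,255)),(290,180,325,205))
show("blkT",cv2.inRange(ht,(0,0,0),(180,255,50)),(335,185,375,240))
for q in wr:
    ys,xs=np.nonzero(q[2]); r=cv2.boxPoints(cv2.minAreaRect(np.c_[xs,ys].astype(np.float32)))
    for p in r: print(plane("top",p,.058))
E
```

```text
redT 9 [291.     206.3333] rect ((291.0, 206.0), (6.0, 2.0), 90.0)
redS 12 [307.0833 190.75  ] rect ((307.0, 191.0), (2.0, 4.0), 90.0)
pin_top (array([0.5189, 0.079 , 0.1203]), np.float64(0.0021660263238526215))
whiteT 210 [307.1429 184.6143] rect ((312.5, 188.0), (16.0, 35.0), 90.0)
whiteT 275 [338.0291 192.9891] rect ((338.0529479980469, 193.31175231933594), (64.27167510986328, 5.215362071990967), 4.398705005645752)
whiteT 140 [314.3357 209.8857] rect ((313.3758850097656, 210.4896697998047), (13.61945915222168, 24.166234970092773), 4.763641834259033)
whiteT 110 [331.5909 207.8727] rect ((331.5, 207.5), (11.0, 9.0), 90.0)
whiteT 263 [312.2852 240.365 ] rect ((318.9999694824219, 232.5), (47.99999237060547, 22.999996185302734), -0.0)
whiteT 272 [335.3971 230.2831] rect ((335.48089599609375, 230.2436065673828), (65.11376190185547, 4.320066452026367), 4.48460578918457)
whiteS 234 [287.7308 240.3077] rect ((287.77337646484375, 239.9779815673828), (5.603488445281982, 42.07159423828125), 1.7357046604156494)
whiteS 242 [329.8926 238.5413] rect ((329.81878662109375, 238.39085388183594), (41.
[... 416 characters left out ...]
3333] rect ((355.1421203613281, 213.01014709472656), (4.844799041748047, 22.229080200195312), 4.085616588592529)
[0.5954 0.0728 0.058 ]
[ 0.5963 -0.0192  0.058 ]
[ 0.554  -0.0194  0.058 ]
[0.5531 0.0722 0.058 ]
[0.5601 0.044  0.058 ]
[0.5739 0.0431 0.058 ]
[ 0.5624 -0.125   0.058 ]
[ 0.5487 -0.1239  0.058 ]
[0.4853 0.0437 0.058 ]
[0.5485 0.0392 0.058 ]
[0.5458 0.0036 0.058 ]
[0.4827 0.0083 0.058 ]
[ 0.5381 -0.0117  0.058 ]
[ 0.5383 -0.0352  0.058 ]
[ 0.5095 -0.0354  0.058 ]
[ 0.5093 -0.0119  0.058 ]
[0.4279 0.0705 0.058 ]
[0.4876 0.0713 0.058 ]
[ 0.4888 -0.0537  0.058 ]
[ 0.4291 -0.0539  0.058 ]
[0.4648 0.0506 0.058 ]
[0.476  0.0498 0.058 ]
[ 0.4643 -0.1191  0.058 ]
[ 0.4531 -0.1182  0.058 ]
```

```bash
cat >> h.py <<'E'
TH=0.0685;E=np.array([np.sin(TH),np.cos(TH),0]);N=np.array([-np.cos(TH),np.sin(TH),0]);O=np.array([.5130,-.0325,0])
def fix(p): p=np.asarray(p)-O;return np.array([p@E,p@N,p[2]])*1000
def world(f): f=np.asarray(f)/1000;return O+E*f[0]+N*f[1]+[0,0,f[2]]
def wred(h):
    return cv2.inRange(h,(0,150,90),(10,255,255))|cv2.inRange(h,(170,150,90),(180,255,255))
E
python3 - <<'E'
from h import *
np.set_printoptions(precision=2,suppress=True)
S=cv2.imread("pics/side0.png");T=cv2.imread("pics/top0.png");hs,ht=hsv(S),hsv(T)
print(T[203:211,284:296,:].tolist().__len__())
for r in range(202,212): print(ht[r,284:298,1], T[r,284:298,2])
a=blobs(wred(ht),(280,195,300,215));b=blobs(wred(hs),(298,182,318,200))
for q in a+b: print(q[0],q[1])
p,e=tri(max(a,key=lambda q:q[0])[1],max(b,key=lambda q:q[0])[1]);print("pin",p,fix(p),e)
for z in (.092,): print("plate",fix(plane("top",(355.19,213.2),z)))
for n,uv in(("top",(290.7,206.3)),): print("?",fix(plane(n,uv,.117)))
# rail checks
for c in ((338.05,193.31),(335.48,230.24)): print("rail T",fix(plane("top",c,.058)))
for c in ((287.77,239.98),(329.82,238.39)): print("rail S",fix(plane("side",c,.058)))
# board centre in top
g=blobs(cv2.inRange(ht,(60,120,50),(90,255,255)),(320,190,352,230),30)
for q in g:
    ys,xs=np.nonzero(q[2]);r=cv2.minAreaRect(np.c_[xs,ys].astype(np.float32));print("board",fix(plane("top",r[0],.064)),r)
print(proj("top",world([117,0,117])),proj("side",world([117,0,117])))
E
```

```text
8
[ 44  42  39  27  81 152 185 194  31  39  43  45  43  37] [211 214 217 149 174 178 146 142 154 218 217 217 216 218]
[ 42  38  65 157 181 189 190 180  74  26  63  48  49  44] [215 219 146 198 203 205 196 200 111 188 223 225 226 227]
[ 40  26 191 189 190 187 185 190 184  46  87  92  36  24] [217 188 195 215 213 217 216 216 200  95 117 116 112 128]
[ 38  66 188 192 189 182 184 184 190 101 209 207 194 180] [219 146 220 213 212 214 216 220 227  86  20  23  40  43]
[ 37 142 189 186 189 181 184 190 190 188 190 200 187 185] [218 145 218 213 213 215 216 216 227  91  13  20  48  44]
[ 36  69 185 184 186 184 186 190 182  60 190 187 184 186] [219 103 220 218 214 214 215 216 233  76  19  26  52  44]
[ 56  39 175 195 187 182 187 190 189  33 198 194 191 195] [220 124 153 217 218 218 216 226 177  46  22  24  31  39]
[ 63  24  91 191 200 183 190 198 115 141 186 194 193 192] [217 168  70 188 217 223 215 161  84  25  28  24  24  27]
[ 65  34 196 132 115 123 139 141 123 187 188 188 184 221] [219 178  37  87 120 116 119  65  28  26  28  27  28  11]
[ 67  44 206 234  58 205 201  46 234 199 198 201 204 255] [218 143  27  10 101 194 206  46   8  23  23  22  21   0]
47 [289.09 205.91]
26 [306.77 191.27]
pin [0.52 0.08 0.12] [116.71   1.57 116.25] 0.003932807951012091
plate [-50.4    2.84  92.  ]
? [112.65   0.31 117.  ]
rail T [ -4.66 -48.72  58.  ]
rail T [-5.06 48.22 58.  ]
rail S [-11.18  51.56  58.  ]
rail S [-10.2  -45.87  58.  ]
board [ 2.29  0.11 64.  ] ((334.1205749511719, 211.4323272705078), (26.690383911132812, 24.772972106933594), 4.398705005645752)
[288.97 206.04] [308.16 190.84]
```

```bash
cat >> h.py <<'E'
from scipy.spatial.transform import Rotation as Ro
def go(f):
    s=ctrl.state();q=s["tool_rot"];R=Ro.from_quat(np.r_[q[1:],q[0]])
    D=np.c_[N,E,[0,0,-1]]
    print("now fix",fix(s["position"]).round(1),"d tool mm",(R.inv().apply(world(f)-s["position"])*1000).round(1),"rotvec",(R.inv()*Ro.from_matrix(D)).as_rotvec().round(4),"F",s["contact_force"].round(1),s["gripper_width"])
E
python3 -c "
from h import *
go([-88,0,200]);go([-88,0,56])"
```

```text
now fix [508.3 395.4 230.8] d tool mm [-520.1 -491.3   31.3] rotvec [-0.0011 -0.0003 -0.2283] F [ 1.4 -0.6  0.2] 0.08573226271047904
now fix [508.3 395.4 230.8] d tool mm [-520.1 -491.2  175.3] rotvec [-0.0011 -0.0003 -0.2283] F [ 1.4 -0.6  0.2] 0.08573226271047904
```

The manual's scale: shifts go in shares of 400 mm and turns go in shares of 2 pi rad. Converting my numbers, -0.26 m is -0.65, -0.245 m is -0.6125, -0.228 rad is -0.0363.

```bash
R="";echo '{"finger_gap":[0,0,0,0,0,0,0,0],"dx":[-0.65,-0.65,-0.65,-0.65,-0.65,-0.65,-0.65,-0.65],"dy":[-0.6125,-0.6125,-0.6125,-0.6125,-0.6125,-0.6125,-0.6125,-0.6125],"dz":[0,0,0,0,0,0,0,0],"ax":[0,0,0,0,0,0,0,0],"ay":[0,0,0,0,0,0,0,0],"az":[-0.0159,-0.0363,-0.0363,-0.0363,-0.0363,-0.0363,-0.0363,-0.0363]}' | python3 nudge.py 60; python3 -c "
from h import *
go([-88,0,190])"
```

```text
time_s: 0.9
position: [0.3325, 0.1878, 0.2313]
tool_rot: [0.0, 0.037, 0.999, -0.001]
contact_force: [-0.4, 0.3, 0.6]
gripper_width: -0.0002
grasp_force: 0.0
now fix [207.5 195.2 231.3] d tool mm [-196.9 -294.2   41.8] rotvec [-0.0011  0.0009 -0.0061] F [-0.4  0.3  0.6] -0.00017444500061026237
```

Converted, -0.294 m is -0.735, -0.197 m is -0.4925, -0.005 rad is -0.0008.

```bash
echo '{"finger_gap":[0,0,0,0,0,0,0,0],"dx":[-0.4925,-0.4925,-0.4925,-0.4925,-0.4925,-0.4925,-0.4925,-0.4925],"dy":[-0.735,-0.735,-0.735,-0.735,-0.735,-0.735,-0.735,-0.735],"dz":[0.1,0.1,0.1,0.1,0.1,0.1,0.1,0.1],"ax":[0,0,0,0,0,0,0,0],"ay":[0,0,0,0,0,0,0,0],"az":[-0.0008,-0.0008,-0.0008,-0.0008,-0.0008,-0.0008,-0.0008,-0.0008]}' | python3 nudge.py; python3 -c "
from h import *
go([-88,0,56])
cv2.imwrite('pics/t1.png',cv2.resize(ctrl.snapshot('top')[150:270,260:420],None,fx=5,fy=5)[:, :800])"
```

```text
time_s: 1.7
position: [0.5089, -0.119, 0.19]
tool_rot: [0.0, 0.034, 0.999, -0.0]
contact_force: [0.7, 0.5, 1.2]
gripper_width: -0.0
grasp_force: 0.0
now fix [-86.6  -1.8 190. ] d tool mm [  1.8  -1.3 134. ] rotvec [-0.0009  0.0002  0.0013] F [0.7 0.5 1.2] -3.953253830551123e-06
```

View pics/t1.png

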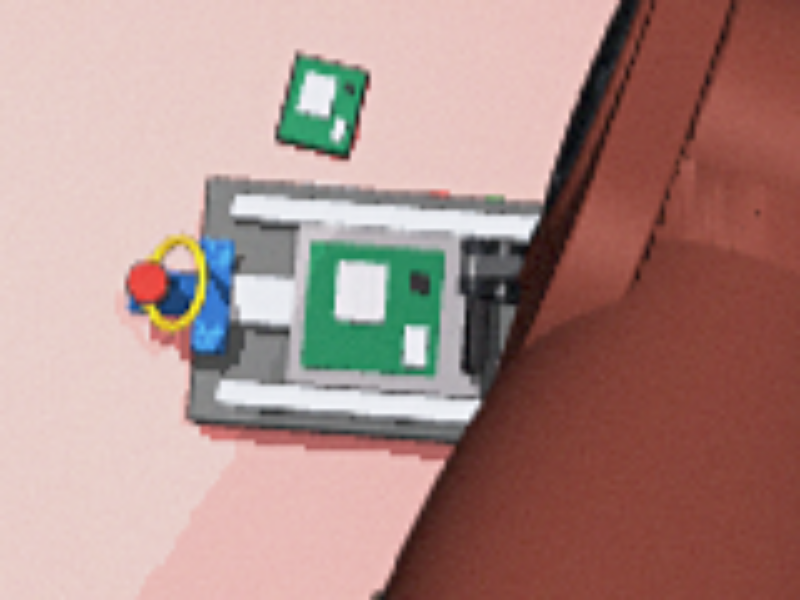

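The top view shows the arm covering the rear of the fixture, with the gripper knuckle at about (490,265) above the plate. The pin and ring haven't moved. I'll go down behind the plate.

Converted, 0.133 m is 0.3325, 0.12 m is 0.3.

```bash
echo '{"finger_gap":[0,0,0,0,0],"dx":[0.005,0.005,0.005,0.005,0.005],"dy":[-0.005,-0.005,-0.005,-0.005,-0.005],"dz":[0.1,0.225,0.3,0.3325,0.3325],"ax":[0,0,0,0,0],"ay":[0,0,0,0,0],"az":[0,0,0,0,0]}' | python3 nudge.py; python3 -c "
from h import *
go([-37.5,0,56])"
```

```text
time_s: 2.25
position: [0.5026, -0.1149, 0.0565]
tool_rot: [-0.002, 0.031, 1.0, 0.001]
contact_force: [0.1, 0.2, 0.5]
gripper_width: 0.0002
grasp_force: 0.0
now fix [-83.    4.7  56.5] d tool mm [-5.  45.4  0.6] rotvec [ 0.0017 -0.0043  0.0059] F [0.1 0.2 0.5] 0.00024657843065611
```

Converted, 0.016 m is 0.04, 0.01 m is 0.025.

```bash
echo '{"finger_gap":[0,0,0,0,0],"dx":[0,0,0,0,0],"dy":[0,0.01,0.025,0.04,0.04],"dz":[0,0,0,0,0],"ax":[0,0,0,0,0],"ay":[0,0,0,0,0],"az":[0,0,0,0,0]}' | python3 nudge.py; python3 -c "
from h import *
go([-37.5,0,56])"
```

```text
time_s: 2.75
position: [0.506, -0.1002, 0.0588]
tool_rot: [0.0, 0.031, 1.0, -0.0]
contact_force: [-0.4, -0.3, -0.7]
gripper_width: -0.0
grasp_force: 0.0
now fix [-68.    2.4  58.8] d tool mm [-2.6 30.5  2.8] rotvec [-0.      0.0006  0.0056] F [-0.4 -0.3 -0.7] -4.3075598814604656e-05
```

Converted, 0.024 m is 0.06, 0.02 m is 0.05.

```bash
echo '{"finger_gap":[0,0,0,0,0,0],"dx":[-0.005,-0.005,-0.005,-0.005,-0.005,-0.005],"dy":[0.0125,0.025,0.0375,0.05,0.06,0.06],"dz":[0.005,0.005,0.005,0.005,0.005,0.005],"ax":[0,0,0,0,0,0],"ay":[0,0,0,0,0,0],"az":[0,0,0,0,0,0]}' | python3 nudge.py; python3 -c "
from h import *
go([-37.5,0,56])
cv2.imwrite('pics/t2.png',np.hstack([cv2.resize(ctrl.snapshot('top')[170:260,275:375],(400,360)),cv2.resize(ctrl.snapshot('side')[180:280,265:355],(400,444))[:360]]))"
```

```text
time_s: 3.35
position: [0.5093, -0.0764, 0.0563]
tool_rot: [0.0, 0.032, 1.0, 0.0]
contact_force: [-0.4, -0.8, -0.2]
gripper_width: 0.0002
grasp_force: 0.2
now fix [-44.1   0.6  56.3] d tool mm [-0.7  6.5  0.3] rotvec [0.0008 0.0001 0.0054] F [-0.4 -0.8 -0.2] 0.00018956559778118313
```

View pics/t2.png

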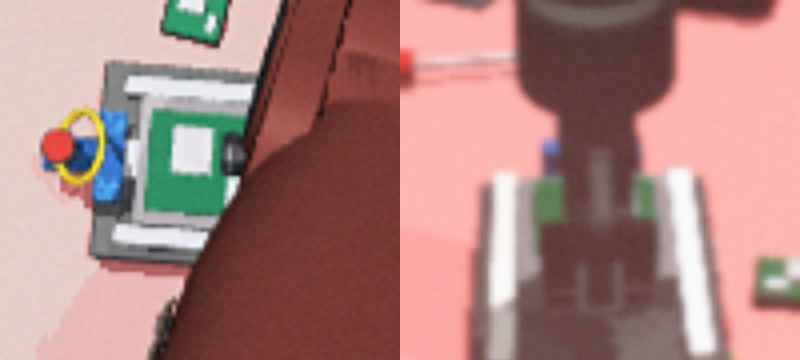

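The carrier is moving and its front edge is now about 4 px (roughly 10 mm) short of the blue stop; the fingers sit squarely on the plate. I'll keep pushing until the force rises.

Converted, 0.008 m is 0.02, 0.006 m is 0.015.

```bash
echo '{"finger_gap":[0,0,0,0],"dx":[0,0,0,0],"dy":[0.0075,0.015,0.02,0.02],"dz":[0,0,0,0],"ax":[0,0,0,0],"ay":[0,0,0,0],"az":[0,0,0,0]}' | python3 nudge.py; python3 -c "
from h import *
go([-37.5,0,56])"
```

```text
time_s: 3.85
position: [0.5096, -0.0687, 0.0562]
tool_rot: [-0.0, 0.032, 0.999, 0.0]
contact_force: [0.5, -0.3, 0.5]
gripper_width: 0.0002
grasp_force: 0.0
now fix [-36.3   0.9  56.2] d tool mm [-0.9 -1.2  0.2] rotvec [ 0.0006 -0.0004  0.0051] F [ 0.5 -0.3  0.5] 0.00015964096981498327
```

Converted, 0.004 m is 0.01, 0.002 m is 0.005.

```bash
echo '{"finger_gap":[0,0,0],"dx":[0,0,0],"dy":[0.005,0.01,0.01],"dz":[0,0,0],"ax":[0,0,0],"ay":[0,0,0],"az":[0,0,0]}' | python3 nudge.py; echo '{"finger_gap":[0,0,0],"dx":[0,0,0],"dy":[0.0025,0.005,0.005],"dz":[0,0,0],"ax":[0,0,0],"ay":[0,0,0],"az":[0,0,0]}' | python3 nudge.py; python3 -c "
from h import *
go([-37.5,0,56])"
```

```text
time_s: 4.15
position: [0.5097, -0.0676, 0.0566]
tool_rot: [-0.0, 0.033, 0.999, -0.003]
contact_force: [-3.8, -14.5, 2.6]
gripper_width: -0.0001
grasp_force: 7.2
time_s: 4.45
position: [0.5097, -0.0674, 0.0569]
tool_rot: [-0.001, 0.033, 0.999, -0.004]
contact_force: [-6.1, -23.8, 5.2]
gripper_width: -0.0
grasp_force: 11.7
now fix [-35.1   0.9  56.9] d tool mm [-0.9 -2.4  0.9] rotvec [-0.0087 -0.0007  0.0019] F [ -6.1 -23.8   5.2] -1.9119078720689768e-05
```

Converted, -0.14 m is -0.35, -0.12 m is -0.3.

```bash
echo '{"finger_gap":[0,0,0,0,0],"dx":[0,0,0,0,0],"dy":[-0.025,-0.075,-0.075,-0.075,-0.075],"dz":[0,-0.05,-0.175,-0.3,-0.35],"ax":[0,0,0,0,0],"ay":[0,0,0,0,0],"az":[0,0,0,0,0]}' | python3 nudge.py; echo '{"finger_gap":[0,0,0,0,0,0,0],"dx":[0.125,0.25,0.35,0.35,0.35,0.35,0.35],"dy":[0,0,0.1,0.225,0.35,0.4,0.4],"dz":[0,0,0,0,0,0,0],"ax":[0,0,0,0,0,0,0],"ay":[0,0,0,0,0,0,0],"az":[0,0,0,0,0,0,0]}' | python3 nudge.py; python3 - <<'E'
from h import *
go([124,0,160])
a=ctrl.snapshot('top');b=ctrl.snapshot('side')
cv2.imwrite('pics/t3.png',np.hstack([cv2.resize(a[170:260,275:375],(400,360)),cv2.resize(b[180:280,265:355],(400,444))[:360]]))
E
```

```text
time_s: 4.95
position: [0.5101, -0.0936, 0.2008]
tool_rot: [0.003, 0.032, 0.999, -0.0]
contact_force: [0.1, 0.0, -0.7]
gripper_width: 0.0002
grasp_force: 0.0
time_s: 5.65
position: [0.3785, 0.0782, 0.1965]
tool_rot: [0.0, 0.03, 1.0, 0.001]
contact_force: [0.1, -0.2, -0.8]
gripper_width: 0.0001
grasp_force: 0.0
now fix [101.2 141.7 196.5] d tool mm [-141.9   21.4   36.6] rotvec [0.0015 0.0005 0.009 ] F [ 0.1 -0.2 -0.8] 6.326569062026921e-05
```

View pics/t3.png

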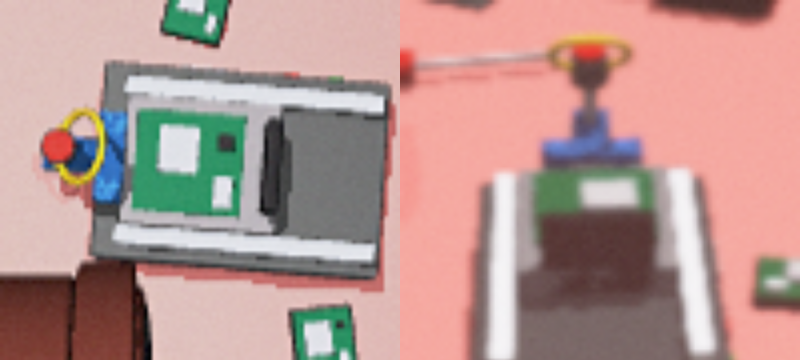

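The carrier's front edge is now against the stop (top view, about (127,150)), and the pin and ring are as they were. Next I'll press the pin, about 8 mm forward of its centre to clear the leaning ring.

Converted, -0.142 m is -0.355, -0.13 m is -0.325, 0.008 rad is 0.0013.

```bash
echo '{"finger_gap":[0,0,0,0,0,0,0],"dx":[-0.1,-0.225,-0.325,-0.355,-0.355,-0.355,-0.355],"dy":[0.0575,0.0575,0.0575,0.0575,0.0575,0.0575,0.0575],"dz":[0,0,0,0.025,0.09,0.09,0.09],"ax":[0,0,0,0,0,0,0],"ay":[0,0,0,0,0,0,0],"az":[0.0013,0.0013,0.0013,0.0013,0.0013,0.0013,0.0013]}' | python3 nudge.py; python3 -c "
from h import *
go([125,0,122])"
```

```text
time_s: 6.45
position: [0.5208, 0.0886, 0.1602]
tool_rot: [-0.001, 0.036, 0.999, -0.0]
contact_force: [-0.5, 0.3, 0.7]
gripper_width: 0.0002
grasp_force: 0.0
now fix [121.3   0.5 160.2] d tool mm [-0.6  3.7 38.2] rotvec [-0.0002 -0.0021 -0.0043] F [-0.5  0.3  0.7] 0.00020582730922014814
```

Converted, 0.054 m is 0.135, 0.05 m is 0.125.

```bash
echo '{"finger_gap":[0,0,0,0,0,0,0,0],"dx":[0,0,0,0,0,0,0,0],"dy":[0.01,0.01,0.01,0.01,0.01,0.01,0.01,0.01],"dz":[0,0.05,0.085,0.1,0.115,0.125,0.135,0.135],"ax":[0,0,0,0,0,0,0,0],"ay":[0,0,0,0,0,0,0,0],"az":[0,0,0,0,0,0,0,0]}' | python3 nudge.py; python3 -c "
from h import *
go([125,0,92])"
```

```text
time_s: 7.25
position: [0.5224, 0.0934, 0.1063]
tool_rot: [0.0, 0.036, 0.999, 0.0]
contact_force: [-0.2, -0.6, 0.7]
gripper_width: -0.0001
grasp_force: 0.0
now fix [126.2  -0.8 106.3] d tool mm [ 0.8 -1.2 14.3] rotvec [ 0.0001  0.0005 -0.0033] F [-0.2 -0.6  0.7] -9.392441582342724e-05
```

Converted, 0.011 m is 0.0275, 0.008 m is 0.02.

```bash
echo '{"finger_gap":[0,0,0],"dx":[0,0,0],"dy":[-0.0025,-0.0025,-0.0025],"dz":[0.01,0.02,0.0275],"ax":[0,0,0],"ay":[0,0,0],"az":[0,0,0]}' | python3 nudge.py; echo '{"finger_gap":[0,0,0,0],"dx":[0,0,0,0],"dy":[0,0,0,0],"dz":[0.005,0.01,0.015,0.015],"ax":[0,0,0,0],"ay":[0,0,0,0],"az":[0,0,0,0]}' | python3 nudge.py; python3 -c "
from h import *
go([125,0,92])"
```

```text
time_s: 7.55
position: [0.5227, 0.0924, 0.0952]
tool_rot: [0.001, 0.036, 0.999, 0.0]
contact_force: [1.6, 1.7, 3.5]
gripper_width: 0.0002
grasp_force: 1.5
time_s: 7.95
position: [0.5227, 0.0923, 0.0916]
tool_rot: [0.001, 0.036, 0.999, -0.0]
contact_force: [-8.2, 1.2, 31.9]
gripper_width: 0.0005
grasp_force: 15.9
now fix [125.2  -1.1  91.6] d tool mm [ 1.1 -0.2 -0.4] rotvec [ 0.0001  0.0021 -0.0032] F [-8.2  1.2 31.9] 0.000483537517559345
```

Converted, -0.085 m is -0.2125, -0.07 m is -0.175.

```bash
echo '{"finger_gap":[0,0,0,0,0,0],"dx":[0,0,0,0,0,0],"dy":[0,0.0125,0.0125,-0.05,-0.175,-0.175],"dz":[-0.025,-0.125,-0.2125,-0.2125,-0.2125,-0.2125],"ax":[0,0,0,0,0,0],"ay":[0,0,0,0,0,0],"az":[0,0,0,0,0,0]}' | python3 nudge.py; python3 - <<'E'
from h import *
go([60,0,97])
a=ctrl.snapshot('top');b=ctrl.snapshot('side')
p=[max(blobs(wred(hsv(i)),bx),key=lambda q:q[0],default=None) for i,bx in((a,(275,190,305,220)),(b,(298,182,320,206)))]
for q in p: print(q and q[:2])
print(proj('top',world([117,0,92])),proj('side',world([117,0,92])))
cv2.imwrite('pics/t4.png',np.hstack([cv2.resize(a[170:260,275:375],(400,360)),cv2.resize(b[165:265,265:355],(400,444))[:360]]))
E
```

```text
time_s: 8.55
position: [0.5165, 0.0181, 0.1742]
tool_rot: [-0.0, 0.038, 0.999, -0.001]
contact_force: [0.5, 1.5, -1.1]
gripper_width: -0.0002
grasp_force: 0.0
now fix [ 50.7  -0.  174.2] d tool mm [ 0.   9.5 77.2] rotvec [-0.0023 -0.0007 -0.0074] F [ 0.5  1.5 -1.1] -0.00023263327256740882
(np.int32(28), array([281.17857143, 216.14285714]))
(np.int32(19), array([307.        , 199.89473684]))
[289.51518281 206.96964401] [308.31047817 199.49816374]
```

View pics/t4.png

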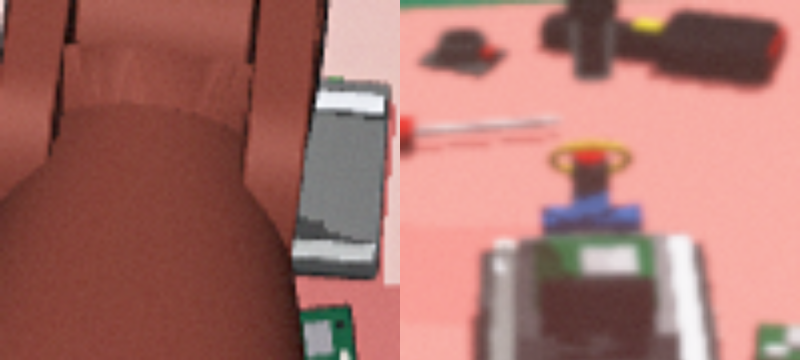

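The side view shows the pin head down on the fork (red top at row 200, as predicted for z = 92), and the ring is still open. Next I'll go behind the ring and sweep forward.

Converted, 0.076 m is 0.19, 0.06 m is 0.15.

```bash
echo '{"finger_gap":[0,0,0,0,0],"dx":[0,0,0,0,0],"dy":[0.0225,0.0225,0.0225,0.0225,0.0225],"dz":[0.075,0.15,0.19,0.19,0.19],"ax":[0,0,0,0,0],"ay":[0,0,0,0,0],"az":[0,0,0,0,0]}' | python3 nudge.py; echo '{"finger_gap":[0,0,0,0,0,0],"dx":[0,0,0,0,0,0],"dy":[0.02,0.04,0.06,0.08,0.1,0.1],"dz":[0,0,0,0,0,0],"ax":[0,0,0,0,0,0],"ay":[0,0,0,0,0,0],"az":[0,0,0,0,0,0]}' | python3 nudge.py; python3 -c "
from h import *
go([117,0,98])"
```

```text
time_s: 9.15
position: [0.5176, 0.0322, 0.0984]
tool_rot: [-0.0, 0.035, 0.999, 0.0]
contact_force: [0.4, 1.2, -0.1]
gripper_width: 0.0
grasp_force: 0.0
time_s: 9.75
position: [0.521, 0.0725, 0.0986]
tool_rot: [0.0, 0.035, 0.999, 0.0]
contact_force: [0.5, -2.1, 1.3]
gripper_width: 0.0003
grasp_force: 1.1
now fix [105.3  -0.8  98.6] d tool mm [ 0.8 11.7  0.6] rotvec [ 0.0004  0.0009 -0.0022] F [ 0.5 -2.1  1.3] 0.00025353040076605014
```

Converted, 0.028 m is 0.07, 0.022 m is 0.055.

```bash
echo '{"finger_gap":[0,0,0,0,0],"dx":[0.0025,0.0025,0.0025,0.0025,0.0025],"dy":[0.02,0.04,0.055,0.07,0.07],"dz":[0,0,0,0,0],"ax":[0,0,0,0,0],"ay":[0,0,0,0,0],"az":[0,0,0,0,0]}' | python3 nudge.py; python3 - <<'E'
from h import *
go([134,0,98])
a=ctrl.snapshot('top');b=ctrl.snapshot('side')
cv2.imwrite('pics/t5.png',np.hstack([cv2.resize(a[170:260,255:355],(400,360)),cv2.resize(b[165:225,280:340],(400,400))[:360]]))
E
```

```text
time_s: 10.25
position: [0.5204, 0.099, 0.0973]
tool_rot: [-0.001, 0.036, 0.999, -0.001]
contact_force: [-0.3, -7.7, -4.0]
gripper_width: 0.0002
grasp_force: 3.8
now fix [131.7   1.6  97.3] d tool mm [-1.6  2.3 -0.7] rotvec [-0.0025 -0.0025 -0.0034] F [-0.3 -7.7 -4. ] 0.00022130097507312943
```

View pics/t5.png

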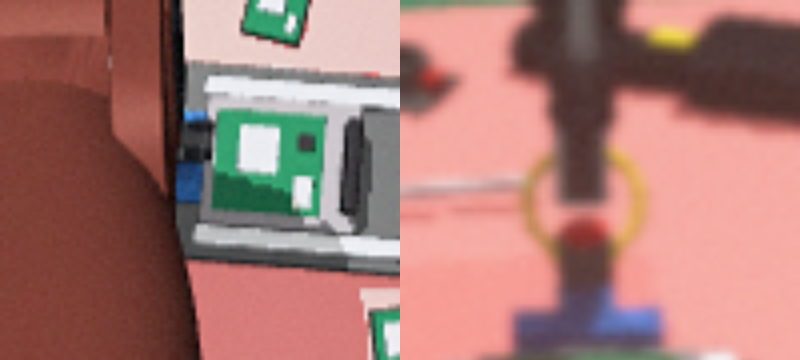

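The side view shows the ring leaning forward over the fork end, with the finger inside its opening and pushing the bar. I'll continue.

Converted, 0.016 m is 0.04, 0.012 m is 0.03.

```bash
echo '{"finger_gap":[0,0,0,0],"dx":[-0.0025,-0.0025,-0.0025,-0.0025],"dy":[0.015,0.03,0.04,0.04],"dz":[0,0,0,0],"ax":[0,0,0,0],"ay":[0,0,0,0],"az":[0,0,0,0]}' | python3 nudge.py; python3 -c "
from h import *
go([150,0,98])"; echo '{"finger_gap":[0,0,0],"dx":[0,0,0],"dy":[0.0075,0.015,0.015],"dz":[0,0,0],"ax":[0,0,0],"ay":[0,0,0],"az":[0,0,0]}' | python3 nudge.py; python3 -c "
from h import *
go([150,0,98])"
```

```text
time_s: 10.75
position: [0.5214, 0.1117, 0.0966]
tool_rot: [-0.002, 0.037, 0.999, -0.004]
contact_force: [-1.7, -22.6, -5.8]
gripper_width: 0.0001
grasp_force: 10.8
now fix [144.4   1.5  96.6] d tool mm [-1.4  5.6 -1.4] rotvec [-0.0089 -0.0045 -0.0053] F [ -1.7 -22.6  -5.8] 0.00013802787333847303
time_s: 11.05
position: [0.5215, 0.1139, 0.0964]
tool_rot: [-0.003, 0.038, 0.999, -0.008]
contact_force: [-1.3, -39.8, -6.8]
gripper_width: 0.0003
grasp_force: 19.6
now fix [146.6   1.6  96.4] d tool mm [-1.5  3.3 -1.7] rotvec [-0.0164 -0.005  -0.0078] F [ -1.3 -39.8  -6.8] 0.00025817768693082256
```

The force rises as the bar comes down near the fingertip. I'll raise the tip over the bar and then press down.

Converted, -0.002 m is -0.005, -0.001 m is -0.0025.

```bash
echo '{"finger_gap":[0,0,0],"dx":[0,0,0],"dy":[-0.0025,-0.0025,-0.0025],"dz":[-0.0025,-0.005,-0.005],"ax":[0,0,0],"ay":[0,0,0],"az":[0,0,0]}' | python3 nudge.py;  python3 - <<'E'
from h import *
go([150,0,98])
a=ctrl.snapshot('side')
cv2.imwrite('pics/t6.png',cv2.resize(a[165:225,280:340],(480,480),interpolation=cv2.INTER_CUBIC))
E
```

```text
time_s: 11.35
position: [0.5215, 0.1135, 0.0985]
tool_rot: [-0.003, 0.038, 0.999, -0.007]
contact_force: [-2.2, -36.4, -7.3]
gripper_width: 0.0
grasp_force: 17.7
now fix [146.3   1.5  98.5] d tool mm [-1.5  3.7  0.5] rotvec [-0.0143 -0.0049 -0.0076] F [ -2.2 -36.4  -7.3] 2.2177104267501034e-05
```

View pics/t6.png

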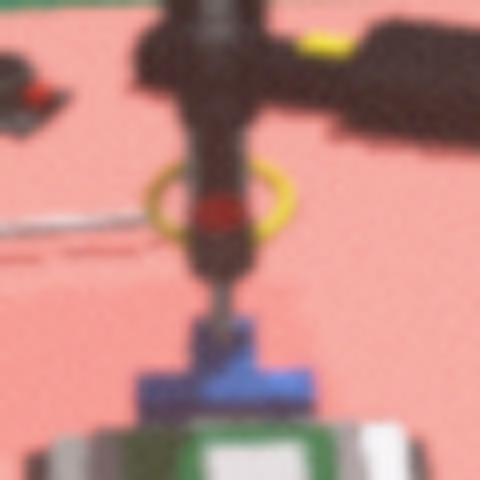

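The red top is back up at about row 192 with bare shank showing under the head, so friction on the ring has dragged the pin up. I'll unload and lift out so the ring springs open, then press the pin again. This time I'll tilt the finger with the ring so it pushes downward.

The manual's scale: shifts go in shares of 400 mm and turns go in shares of 2 pi rad. Converting my numbers, -0.09 m is -0.225, -0.08 m is -0.2.

```bash
echo '{"finger_gap":[0,0,0,0,0,0,0,0],"dx":[0,0,0,0,0,0,0,0],"dy":[-0.01,-0.0225,-0.0225,-0.0225,-0.0225,-0.05,-0.2,-0.2],"dz":[0,0,-0.05,-0.1125,-0.175,-0.225,-0.225,-0.225],"ax":[0,0,0,0,0,0,0,0],"ay":[0,0,0,0,0,0,0,0],"az":[0,0,0,0,0,0,0,0]}' | python3 nudge.py; python3 - <<'E'
from h import *
go([125,0,125])
b=ctrl.snapshot('side')
for q in blobs(wred(hsv(b)),(298,182,320,206))+blobs(cv2.inRange(hsv(b),(15,120,100),(35,255,255)),(290,175,325,210)): print(q[:2])
cv2.imwrite('pics/t7.png',cv2.resize(b[165:225,280:340],(480,480),interpolation=cv2.INTER_CUBIC))
E
```

```text
time_s: 12.2
position: [0.5183, 0.0384, 0.1908]
tool_rot: [0.0, 0.036, 0.999, 0.0]
contact_force: [-0.2, 0.7, 0.4]
gripper_width: -0.0003
grasp_force: 0.0
now fix [ 71.1  -0.5 190.8] d tool mm [ 0.7 53.9 65.8] rotvec [ 0.      0.0007 -0.0045] F [-0.2  0.7  0.4] -0.0002899452065840776
(np.int32(23), array([307.13043478, 191.47826087]))
```

```bash
cat >> h.py <<'E'
def yel(n):
    i=ctrl.snapshot(n); bx=(285,170,330,225) if n=="side" else (268,185,312,230)
    m=cv2.inRange(hsv(i),(14,100,80),(38,255,255));x0,y0,x1,y1=bx
    ys,xs=np.nonzero(m[y0:y1,x0:x1])
    return i,(len(xs),xs.min()+x0,xs.max()+x0,ys.min()+y0,ys.max()+y0) if len(xs) else 0
E
python3 - <<'E'
from h import *
print(yel("side")[1])
for hz in (104,79):
  for th in (-.7,0,.7,1.2,3.14):
    P=np.array([proj("side",world([117+22*np.sin(th)+22*(np.cos(a)*np.sin(th)),22*np.sin(a),hz+22*np.cos(th)+22*np.cos(a)*np.cos(th)])) for a in np.linspace(0,6.28,40)])
    print(hz,th,P.min(0).round(),P.max(0).round())
E
```

```text
(27, np.int64(301), np.int64(324), np.int64(170), np.int64(205))
104 -0.7 [299. 189.] [317. 195.]
104 0 [299. 180.] [317. 195.]
104 0.7 [299. 179.] [317. 195.]
104 1.2 [299. 182.] [317. 195.]
104 3.14 [300. 195.] [317. 210.]
79 -0.7 [300. 198.] [317. 204.]
79 0 [300. 189.] [317. 204.]
79 0.7 [300. 187.] [317. 204.]
79 1.2 [300. 191.] [317. 204.]
79 3.14 [300. 204.] [317. 218.]
```

```bash
python3 - <<'E'
from h import *
i=ctrl.snapshot("side");h=hsv(i)
for r in range(174,212): print(r,''.join('Y' if 12<=h[r,c,0]<=40 and h[r,c,1]>90 else 'R' if (h[r,c,0]<9 or h[r,c,0]>171) and h[r,c,1]>150 and h[r,c,2]>90 else '#' if h[r,c,2]<90 else '.' for c in range(288,330)))
E
```

```text
174 ..........################################
175 .............#############################
176 .....................#####################
177 .............................#############
178 ...................................#######
179 ....................................######
180 .....................................#####
181 ..........................................
182 ..........................................
183 ..........................................
184 ..........................................
185 ..........................................
186 ..........................................
187 ..........................................
188 ..........................................
189 ..........................................
190 .................RRRRR....................
191 ................RRRRRRR...................
192 .................RRRRRR...................
193 ..................RRRR....................
194 ..........................................
195 ...............Y.......Y..................
196 ..............YY.....#..YYY...............
197 .............YY..........YY...............
198 ............Y..............Y..............
199 ..........................................
200 ..........................................
201 ..........................................
202 ..........................................
203 ..........................................
204 .............Y...........YY...............
205 ..............Y...........................
206 ..........................................
207 ..........................................
208 ..........................................
209 ..........................................
210 ..........................................
211 ..........................................
```

The pixel map shows the yellow ring below the head (rows 195–205, hinge at row 195). So it passed its snap point and now hangs against the fork end, with the pin raised. Pressing the pin down should slide the ring down the fork end until it snaps under the tip. I'll press the pin centrally.

Converted, 0.06 m is 0.15, 0.045 m is 0.1125.

```bash
echo '{"finger_gap":[0,0,0,0],"dx":[0.0025,0.0025,0.0025,0.0025],"dy":[0.1125,0.1125,0.1125,0.1125],"dz":[0,0.075,0.15,0.15],"ax":[0,0,0,0],"ay":[0,0,0,0],"az":[0,0,0,0]}' | python3 nudge.py; echo '{"finger_gap":[0,0,0,0,0,0],"dx":[0,0,0,0,0,0],"dy":[0,0,0,0,0,0],"dz":[0.02,0.035,0.045,0.055,0.065,0.065],"ax":[0,0,0,0,0,0],"ay":[0,0,0,0,0,0],"az":[0,0,0,0,0,0]}' | python3 nudge.py; python3 -c "
from h import *
go([117,0,92])"
```

```text
time_s: 12.75
position: [0.5176, 0.0871, 0.1269]
tool_rot: [-0.003, 0.035, 0.999, 0.0]
contact_force: [-0.4, -0.5, -0.4]
gripper_width: 0.0
grasp_force: 0.0
time_s: 13.35
position: [0.5207, 0.0852, 0.1041]
tool_rot: [0.0, 0.036, 0.999, -0.0]
contact_force: [0.3, 0.5, 1.0]
gripper_width: -0.0001
grasp_force: 0.0
now fix [117.9   0.4 104.1] d tool mm [-0.4 -0.9 12.1] rotvec [-0.0003  0.     -0.0036] F [0.3 0.5 1. ] -0.00012912382186443087
```

Converted, 0.012 m is 0.03, 0.009 m is 0.0225.

```bash
echo '{"finger_gap":[0,0,0,0],"dx":[0,0,0,0],"dy":[0,0,0,0],"dz":[0.0075,0.015,0.0225,0.03],"ax":[0,0,0,0],"ay":[0,0,0,0],"az":[0,0,0,0]}' | python3 nudge.py; echo '{"finger_gap":[0,0,0],"dx":[0,0,0],"dy":[0,0,0],"dz":[0.005,0.01,0.01],"ax":[0,0,0],"ay":[0,0,0],"az":[0,0,0]}' | python3 nudge.py; python3 -c "
from h import *
go([117,0,92])"
```

```text
time_s: 13.75
position: [0.5206, 0.0852, 0.092]
tool_rot: [0.0, 0.036, 0.999, -0.0]
contact_force: [0.3, -1.8, 4.1]
gripper_width: 0.0
grasp_force: 1.8
time_s: 14.05
position: [0.5209, 0.0852, 0.0916]
tool_rot: [0.001, 0.036, 0.999, -0.0]
contact_force: [-13.7, -1.9, 47.1]
gripper_width: 0.0005
grasp_force: 23.8
now fix [117.9   0.2  91.6] d tool mm [-0.2 -0.9 -0.4] rotvec [-0.0005  0.0021 -0.0033] F [-13.7  -1.9  47.1] 0.0004917609544164332
```

Fully down at 47 N. I'll retreat up and aside, then look.

Converted, -0.12 m is -0.3, -0.1 m is -0.25.

```bash
echo '{"finger_gap":[0,0,0,0],"dx":[0,0,0,0],"dy":[0,0,0,0],"dz":[-0.025,-0.125,-0.25,-0.3],"ax":[0,0,0,0],"ay":[0,0,0,0],"az":[0,0,0,0]}' | python3 nudge.py; echo '{"finger_gap":[0,0,0,0,0,0],"dx":[0.125,0.25,0.35,0.4,0.4,0.4],"dy":[0,0.05,0.15,0.25,0.35,0.35],"dz":[0,0,0,0,0,0],"ax":[0,0,0,0,0,0],"ay":[0,0,0,0,0,0],"az":[0,0,0,0,0,0]}' | python3 nudge.py; python3 - <<'E'
from h import *
a=ctrl.snapshot("top");b=ctrl.snapshot("side")
c=np.hstack([cv2.resize(a[178:238,268:333],(390,360),interpolation=cv2.INTER_CUBIC),cv2.resize(b[170:235,280:345],(400,400),interpolation=cv2.INTER_CUBIC)[:360]])
cv2.imwrite('pics/t8.png',c)
h=hsv(b)
for r in range(192,224): print(r,''.join('Y' if 12<=h[r,c,0]<=40 and h[r,c,1]>90 else 'R' if (h[r,c,0]<9 or h[r,c,0]>171) and h[r,c,1]>150 and h[r,c,2]>90 else '#' if h[r,c,2]<90 else '.' for c in range(288,330)))
E
```

```text
time_s: 14.45
position: [0.5221, 0.0855, 0.212]
tool_rot: [0.002, 0.036, 0.999, 0.0]
contact_force: [0.6, -0.6, 0.7]
gripper_width: -0.0002
grasp_force: 0.0
time_s: 15.05
position: [0.3703, 0.2405, 0.2083]
tool_rot: [0.0, 0.033, 0.999, 0.001]
contact_force: [0.8, 0.1, -0.3]
gripper_width: 0.0001
grasp_force: 0.0
192 ..........................................
193 ..........................................
194 ..........................................
195 ..........................................
196 ..........................................
197 ..........................................
198 ..................RRRR....................
199 .................RRRRRR...................
200 ................RRRRRRR...................
201 .................RRRRR....................
202 ..........................................
203 .......................Y..................
204 ...............Y.###.#.YYY................
205 .............YYY.##.###YYYY...............
206 ............YYY..#####...YYY..............
207 ............YY...#####....YY..............
208 ............Y.....##.......YY.............
209 ...........Y..............................
210 ..........................................
211 ..........................................
212 ..........................................
213 ..........................................
214 ..........................................
215 ..........................................
216 ..........................................
217 ..........................................
218 ..........................................
219 ..........................................
220 ..........................................
221 ..........................................
222 ..........................................
223 ..........................................
```

View pics/t8.png

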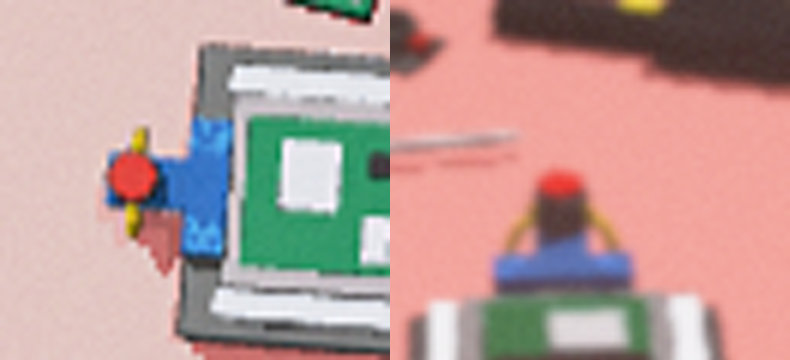

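The top view shows the ring edge-on in line with the pin (about (140,140) to (132,220)), so it hangs straight down around the fork, with nothing sticking out past the fork end. The pin head rests on the fork and the carrier is against the stop. The robot is clear, so I'll hand in.

```bash
python3 -c "
from h import *
print(ctrl.hand_in())"
```

```text
the job is handed in; nothing more can be done
None
```

Job handed in: carrier home, pin fully down and ring hanging closed by the final pictures, but my first ring flip pulled the pin back up and swung the ring over, so I pressed the pin down again afterwards, and that may count against the asked order.

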